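# Hold the right impression tray in the curing lamp

## Task

The cast in the green case pan shows which case is due: if it is the blue upper cast, take the blue upper tray out of the drip rack, if it is the yellow lower cast, take the pink lower tray. Lower that tray, handle up, through the slot in the amber top of the curing lamp, past the sprung light flap and without forcing it, and finish still holding it by the handle so that its dish hangs in the light, wholly below the lamp's top and clear of the chamber floor. Leave the other tray in the rack and the casts in their pans.

Things in the scene. Friction and masses are not known exactly. Their poses are not given: they have to be found in the camera images.
- tray_upper: blue upper impression tray, D-shaped dish with straight handle, handle up. Origin: centre of its bottom edge; z up the handle, y across the width, x through the thickness. Dish 14 mm thick (x), 64 wide (y), z = 0 to 52 mm; bottom edge tapered to 9 mm thick over 4 mm. Handle on x = y = 0, 10 mm thick (x), 22 wide (y), up to z = 104 mm; with the dish in the lamp its top 30 mm stay out. 33 to 61 g
- tray_lower: pink lower impression tray, an open horseshoe, legs down, with straight handle, standing handle up. Same origin, axes and outer sizes as the blue one: dish 14 mm thick (x), 64 wide (y), z = 0 to 52 mm, feet of the legs tapered; handle on x = y = 0, 10 mm thick (x), 22 wide (y), up to z = 104 mm. 33 to 61 g
- rack: drip rack, fixed: white block with two pockets end to end, in a shallow steel tray 102 x 222 x 11 mm. Origin: centre of its underside. The trays stand at y = -47 and +47 mm (either may be either), y axes along the rack's y, bottom edges 8 mm above the worktop. Pockets 17 x 67 mm, 16 mm deep; top of the block 24 mm above the worktop: a tray lifted 20 mm is free, lift it 40 mm or more
- lamp: curing lamp, fixed: white box with dark foot and amber top plate, 120 (x) x 160 (y) x 115 mm high. Origin: centre of its underside, z up. Hollow chamber inside about 90 x 130 mm, floor at z = 12 mm, top plate from z = 109 to 115 mm. A tray's dish is wholly below the plate when the tray's origin is under z = 57 mm, and clear of the floor when it is over z = 16 mm
- lamp_slot (a point): centre of the slot in the middle of the lamp's top, level with the amber plate's upper face (z = 115 mm of the lamp); same axes as the lamp. The slot is 16 mm wide (x) and 66 mm long (y). Round it stands a dark lead-in collar 5 mm high (to z = 120 mm), inner faces sloping at 45 degrees down to the slot, so its mouth is 26 x 76 mm
- lamp_flap (a joint): black light flap closing the slot from below the top plate, hinged along the slot's long edge at +x; 0 rad is shut, it swings down to 1.5 rad. It is only pushed open by the tray itself; a weak spring (under 1 N) pushes it shut.
- pan_green: green case pan, fixed, an open pan 132 x 106 x 30 mm; origin: centre of its underside. One of the two casts stands in it: that case is due.
- pan_grey: grey case pan of the same size, fixed; the other cast, not due, stands in it
- cast_upper_blue: blue stone cast of an upper jaw, 62 x 74 x 43 mm, origin: centre of its underside; belongs to the blue upper tray
- cast_lower_yellow: yellow stone cast of a lower jaw with pink gums, 62 x 74 x 41 mm, origin: centre of its underside; belongs to the pink lower tray
Mind the look-alikes: they are no part of the job. There is more than one size of the tray_upper; the one meant has the size given above.

How it is judged:
By the outcome, as a careful person would: the job done as asked, in the order asked, and still so for the second after the job is handed in, while the arm keeps its last pose, push and grip.
It also fails if it takes over 45 s, if anything falls off the work surface, if the arm or the gripper's body presses on something with over 40 N, if the wrist force passes 120 N, or if a joint passes its speed limit or range.

## Robot

A 6-joint arm with a two-finger parallel gripper is mounted at the origin on a cart in front of the work surface, level with it; the furniture and walls round the work are solid. World frame = base frame: x ahead of the robot, y to its left, z up, the work surface at z = 0. Lengths are in m, angles in degrees, forces in N, time in s.
With the tool pointing down it reaches from about 0.325 to 0.775 m from the base axis. Payload 5.5 kg.
Tool frame: the origin (TCP) lies at the centre of the arm's flange, where the gripper is bolted on; the fingertips stand 182 mm ahead of it and the grasp point (between the pads) lies 163 mm ahead of it; z points along the fingers, y is the line along which they close (so a half turn about z gives the same grasp; the last joint's range is limited). The gripper opens to 88 mm and grips with 3 to 60 N. Pads are 20 mm wide; open, the fingers measure 115 mm over their backs; the gripper's body (75 mm by 178 mm) begins 61 mm behind the grasp point.
Start: joints at [-67.076, 5.22, 70.514, -0, 104.267, -3.249], TCP at [0.265, -0.538, 0.405] pointing down, gripper open.
Joint ranges: [-164.24, 164.24], [-49.07, 125.15], [9.68, 141.18], [-86.29, 266.29], [3.28, 154.24], [-151.56, 151.56]. Speed limits (degrees/s): [147.25, 147.25, 172.46, 180, 180, 180].

## Interface

Orientations are given as [roll, pitch, yaw] about the fixed x, y, z axes, in that order (R = Rz(yaw) Ry(pitch) Rx(roll)).
In Python, from station import r gives the robot as it stands. The module is installed in compiled form; this text tells all that it offers. Calls block until the motion is done:
- r.reach(position, orientation): joint-space move of the TCP to a pose.
- r.servo_line(position, rotation=None, speed=0.15): straight line of the TCP; rotation=None keeps the orientation; speed is the mean speed in m/s.
- r.move_joints(angles): joint-space move.
- r.let_go() and r.grab(squeeze=None): open the fingers fully, or close them until they stop; squeeze is the grip in N (None keeps the last).
- r.wait(seconds).
- r.inverse_kinematics(position, orientation): joint angles nearest the present ones, or None.
- r.sense(): the state.
- r.snapshot(name): name is "side" or "top" or "wrist"; returns a dict with "frame" (384x512x3 uint8, red, green, blue), "fx", "fy", "cx", "cy" (pixels), "dist_coeffs" ([k1, k2, p1, p2, k3] as OpenCV has them; the pictures are not rectified), "R" (3x3) and "t" (3): a world point X has camera coordinates R X + t. Camera axes: x right, y down, z forward; pixel columns grow to the right and rows downward; lengths in m; the calibration is good to about 2 mm. A picture is of the moment at which its call begins. There is no depth.
A pose or a line that the arm cannot do raises r.IKError and nothing moves.
- r.hand_in(): hands the job in; it is judged then, once.
The state is a dict: "clock": time; "joints": joint angles; "joint_vel": joint speeds; "joint_torque": joint torques, N m; "tcp_pos": TCP position; "orientation": TCP orientation; "contact_force": force on the tool from outside, world axes, zero at the start; "torque": the same for the moment, N m; "opening": finger opening in m; "gripper_force": force on a finger pad.
Only numpy, scipy, OpenCV 4.12 (cv2) and the standard library are available. Lean on these libraries where they do the work, as an engineer would, in place of code of your own. Each camera call takes 0.05 s, during which the arm holds its last target. There are 200 camera calls.

## Working session

There is one attempt and no reset: what is moved stays moved. The work goes in short steps, each a Python script; the robot and the scene stay as the last script left them, time stands still between calls to the robot, and variables do not carry over. Pictures are saved under pics/ and viewed, at most 10 in all, crops included, and the job is handed in when it is done.

```bash
mkdir -p pics; ls; cat > h.py <<'E'
import numpy as np, cv2, pickle
from station import r
def snap(name,fn):
    s=r.snapshot(name); cv2.imwrite(f'pics/{fn}.png',cv2.cvtColor(s['frame'],cv2.COLOR_RGB2BGR)); pickle.dump(s,open(f'pics/{fn}.pkl','wb')); return s
def load(fn): return pickle.load(open(f'pics/{fn}.pkl','rb'))
def ray(s,px):
    K=np.array([[s['fx'],0,s['cx']],[0,s['fy'],s['cy']],[0,0,1]])
    u=cv2.undistortPoints(np.array(px,float).reshape(-1,1,2),K,np.array(s['dist_coeffs'])).reshape(-1,2)
    R=np.array(s['R']);t=np.array(s['t'])
    d=np.c_[u,np.ones(len(u))]@R
    return -R.T@t, d/np.linalg.norm(d,axis=1)[:,None]
def onz(s,px,z):
    c,d=ray(s,px); return c+d*((z-c[2])/d[:,2])[:,None]
def tri(views):  # [(s,px)]
    A=0;b=0
    L=[]
    for s,p in views:
        c,d=ray(s,[p]);d=d[0];P=np.eye(3)-np.outer(d,d);A=A+P;b=b+P@c;L.append((c,P))
    X=np.linalg.solve(A,b); return X,[np.linalg.norm(P@(X-c)) for c,P in L]
def proj(s,X):
    K=np.array([[s['fx'],0,s['cx']],[0,s['fy'],s['cy']],[0,0,1]])
    rv=cv2.Rodrigues(np.array(s['R']))[0]
    return cv2.projectPoints(np.array(X,float).reshape(-1,3),rv,np.array(s['t'],float),K,np.array(s['dist_coeffs']))[0].reshape(-1,2)
E
python3 - <<'E'
from h import *
for n in('side','top','wrist'):
    s=snap(n,n+'0'); print(n,-np.array(s['R']).T@np.array(s['t']))
a=cv2.imread('pics/top0.png');b=cv2.imread('pics/side0.png')
cv2.imwrite('pics/top0v.png',cv2.resize(a,(800,600)))
cv2.imwrite('pics/side0v.png',cv2.resize(b,(800,600)))
print(r.sense())
E
```

```text
pics
side [0.24979546 0.94630726 0.57771589]
top [0.31180238 0.01897976 1.21318768]
wrist [ 0.33629136 -0.5035234   0.38374793]
{'clock': 0.15, 'joints': array([-6.70773543e+01,  5.25386052e+00,  7.05652532e+01,  7.42787399e-04,
        1.04265404e+02, -3.24829290e+00]), 'joint_vel': array([ 0.05056761, -0.15849289, -0.18843133,  0.05424167,  0.04738888,
       -0.03953518]), 'joint_torque': array([ 2.26582182e-03, -4.47043812e+01, -4.06908202e+01,  6.98290835e-02,
        2.74685741e-02, -1.17420559e-04]), 'tcp_pos': array([ 0.26465597, -0.53853875,  0.40376717]), 'orientation': array([-1.79915658e+02, -5.50805162e-03,  2.61711170e+01]), 'contact_force': array([-0.72522682, -0.40761814, -0.13624427]), 'torque': array([-0.04540918,  0.01344194, -0.02755382]), 'gripper_force': 0.0, 'opening': 0.0881129114571989}
```

View pics/top0v.png

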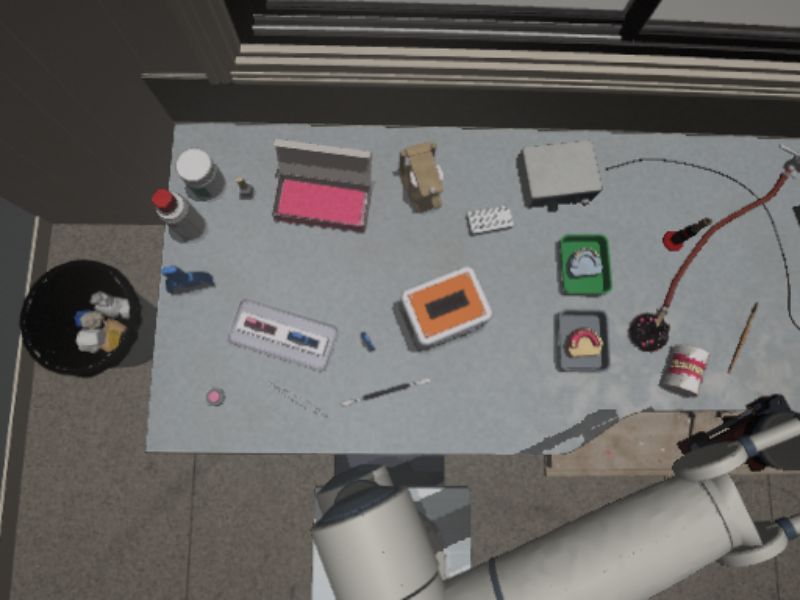

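View pics/side0v.png

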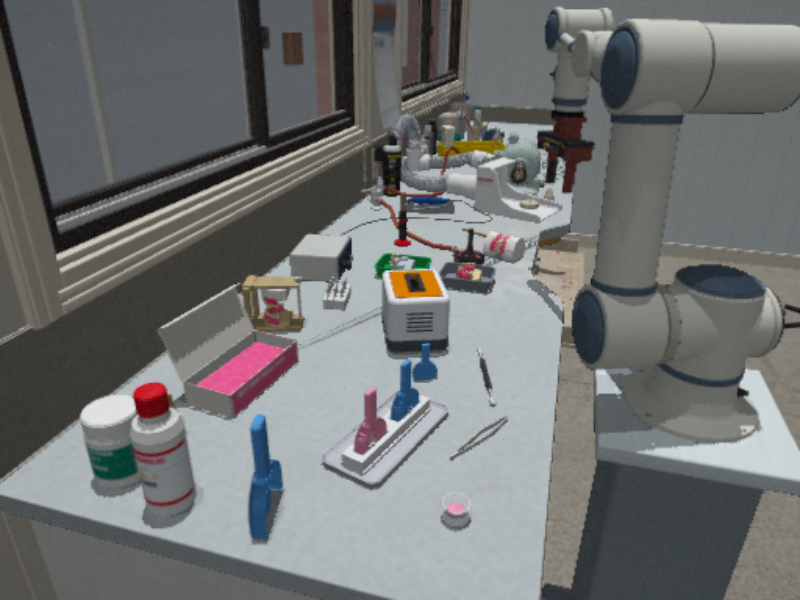

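The top view shows the rack at about (283,335): pink tray at (262,325), blue tray at (305,338). The lamp is at (447,308), the green pan with a bluish cast at (585,265), and the grey pan with a yellow and pink cast at (582,342). The side view has the blue rack tray at (405,390).

Things that could be taken for the blue tray (top / side pixels):
- Blue in the rack: (305,338) / (405,390)
- Large blue: (188,280) / (262,480)
- Small blue: (367,341) / (425,362)

I choose the one in the rack. Next I check it close up and get first estimates.

```bash
python3 - <<'E'
from h import *
s=load('top0');d=load('side0')
T=cv2.imread('pics/top0.png');S=cv2.imread('pics/side0.png')
c=np.hstack([cv2.resize(T[145:245,340:400],(300,500),interpolation=2),cv2.resize(S[200:320,190:290],(500,500)*1 if 0 else (450,500),interpolation=2)])
cv2.imwrite('pics/crop1.png',c)
hs=cv2.cvtColor(T,cv2.COLOR_BGR2HSV)
def cs(m,mn=8):
    n,l,st,ce=cv2.connectedComponentsWithStats(m.astype(np.uint8)*255)
    for i in range(1,n):
        if st[i,4]>=mn: print(st[i],ce[i].round(1))
H,Sa,V=cv2.split(hs)
print('orange');om=(H>5)&(H<22)&(Sa>150)&(V>120);om[:, :240]=0;om[:,330:]=0;cs(om)
pts=np.argwhere(om)[:,::-1]
w=onz(s,pts,.115)[:,:2]; rr=cv2.minAreaRect((w*1000).astype(np.float32));print('plate',rr)
print('blue top');cs((H>100)&(H<118)&(Sa>120)&(V>40))
hs2=cv2.cvtColor(S,cv2.COLOR_BGR2HSV);H2,S2,V2=cv2.split(hs2)
print('blue side');cs((H2>100)&(H2<118)&(S2>130)&(V2>60))
wh=(Sa<40)&(V>195);wh[:,:140]=0;wh[:190]=0;wh[:,220:]=0;cs(wh)
p=np.argwhere(wh)[:,::-1];w=onz(s,p,.024)[:,:2];print('block',cv2.minAreaRect((w*1000).astype(np.float32)))
E
```

```text
orange
[263 176  46  39 809] [285.3 194.8]
plate ((509.9408264160156, -101.01429748535156), (87.67943572998047, 126.30086517333984), 21.96149444580078)
blue top
[104 171   9   5  31] [108.  172.7]
[120 175   4   5  12] [121.5 176.9]
[ 48 198  10  11  44] [ 50.6 202.4]
[187 213   6   3  10] [189.5 214.1]
blue side
[261 126  27   5  89] [273.3 127.8]
[265 219  15  24 203] [271.7 233.5]
[251 230  17  40 340] [258.8 251.9]
[160 265  21  80 916] [167.4 306.4]
[153 203   4   7  11] [154.1 206.2]
[169 205  19  14  71] [178.8 211.9]
[193 212  15  14  39] [202.5 218.6]
block ((462.42584228515625, 235.8571014404297), (182.11753845214844, 31.676616668701172), 73.34817504882812)
```

View pics/crop1.png

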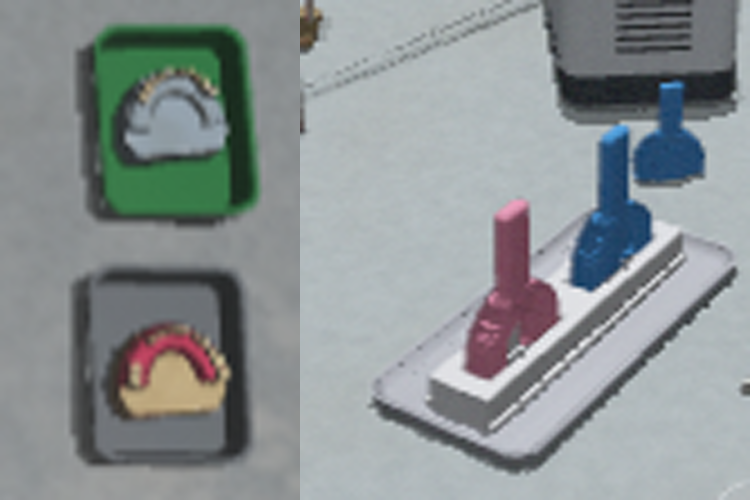

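The crop confirms it: the blue cast stands in the green pan, so the blue upper tray is due. The tray wanted is the blue one in the rack's -y pocket, at about (0.449,0.191) with its y axis at 73°. The lone blue tray by the lamp is only a look-alike. Now close wrist views over the rack and the lamp.

```bash
python3 - <<'E'
from h import *
w=load('wrist0'); R=np.array(w['R']); print('fwd',R[2],'fx',w['fx'])
def look(p,yaw,dx,dy,z,fn):
    a=np.radians(yaw);X=np.array([np.cos(a),np.sin(a)]);Y=np.array([np.sin(a),-np.cos(a)])
    q=np.array(p)+dx*X+dy*Y
    r.reach([*q,z],[180,0,yaw]); r.wait(.3); return snap('wrist',fn)
look((.449,.191),73.3,-.08,-.05,.42,'ra'); look((.449,.191),73.3,-.08,.05,.42,'rb'); 
look((.510,-.101),112,-.08,-.05,.42,'la'); look((.510,-.101),112,-.08,.05,.42,'lb')
print(r.sense()['clock'])
I=[cv2.resize(cv2.imread(f'pics/{n}.png'),(400,300),interpolation=3) for n in('ra','rb','la','lb')]
cv2.imwrite('pics/m2.png',np.vstack([np.hstack(I[:2]),np.hstack(I[2:])]))
E
```

```text
fwd [-0.25972901 -0.12528471 -0.95752002] fx 314.54885677142244
6.075
```

View pics/m2.png

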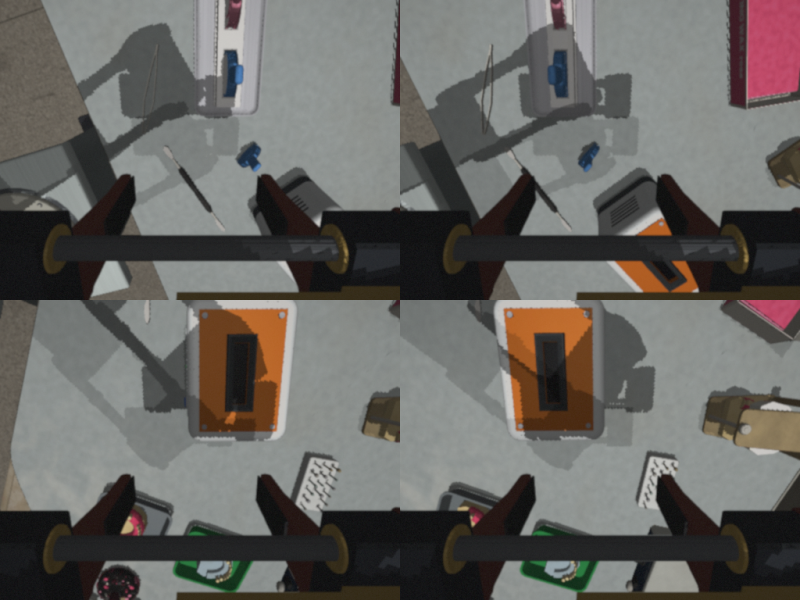

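Top row (rack views): blue handle at about (237,75) and (557,68), pink behind it. Bottom row (lamp views): dark collar and slot at (241,371) and (550,371) in the amber plate. Now I measure both.

```bash
cat >> h.py <<'E'
def hsv(s): return cv2.split(cv2.cvtColor(s['frame'],cv2.COLOR_RGB2HSV))
def big(m):
    n,l,st,ce=cv2.connectedComponentsWithStats(m.astype(np.uint8)); i=1+np.argmax(st[1:,4]); return l==i
def hole(s):
    H,S,V=hsv(s); o=(H>4)&(H<24)&(S>140)&(V>40); o[300:]=0; o=cv2.morphologyEx(big(o).astype(np.uint8),cv2.MORPH_CLOSE,np.ones((3,3)))
    c,h=cv2.findContours(o,cv2.RETR_CCOMP,cv2.CHAIN_APPROX_NONE)
    out=max((k for k,q in zip(c,h[0]) if q[3]<0),key=cv2.contourArea)
    inn=max((k for k,q in zip(c,h[0]) if q[3]>=0),key=cv2.contourArea)
    return out.reshape(-1,2),inn.reshape(-1,2)
def rect(s,p,z):
    w=onz(s,p,z)[:,:2]; (c,d,a)=cv2.minAreaRect((w*1000).astype(np.float32))
    if d[0]>d[1]: d=d[::-1];a-=90
    return np.round([*c,*d,a],1)   # a = x-axis (short) direction
E
python3 - <<'E'
from h import *
cc={}
for n in('la','lb'):
    s=load(n);o,i=hole(s)
    print(n,'plate',rect(s,o,.115),'collar',rect(s,i,.115),rect(s,i,.12))
    cc[n]=cv2.minAreaRect(i.astype(np.float32))[0]; cc[n+'o']=cv2.minAreaRect(o.astype(np.float32))[0]
print(tri([(load('la'),cc['la']),(load('lb'),cc['lb'])]),tri([(load('la'),cc['lao']),(load('lb'),cc['lbo'])]))
for n in('ra','rb'):
    s=load(n);H,S,V=hsv(s);b=(H>98)&(H<120)&(S>110)&(V>30);b[140:]=0;b=big(b)
    ys,xs=np.where(b);print(n,xs.min(),xs.max(),ys.min(),ys.max(),np.percentile(V[b],[5,25,50,75,95]))
    c=cv2.cvtColor(s['frame'],cv2.COLOR_RGB2BGR)[ys.min()-18:ys.max()+18,xs.min()-25:xs.max()+25];print(xs.min()-25,ys.min()-18)
    cv2.imwrite(f'pics/c_{n}.png',cv2.resize(c,(c.shape[1]*5,c.shape[0]*5),interpolation=0))
a=cv2.imread('pics/c_ra.png');b=cv2.imread('pics/c_rb.png');h=min(len(a),len(b));m=np.hstack([a[:h],b[:h]]);print(a.shape,m.shape);cv2.imwrite('pics/m3.png',m[:600,:800])
E
```

```text
la plate [ 511.  -101.2   90.2  128.5   22.2] collar [ 510.9 -101.6   34.1   83.2   22.2] [ 510.1 -101.9   33.5   81.7   22.2]
lb plate [ 510.4 -101.3   91.1  129.    22.2] collar [ 510.9 -101.7   34.2   83.3   22.3] [ 511.7 -101.4   33.6   81.8   22.3]
(array([ 0.51021892, -0.09994657,  0.1167575 ]), [np.float64(7.697074002931986e-05), np.float64(7.697074002926534e-05)]) (array([ 0.50940273, -0.09736102,  0.1311277 ]), [np.float64(3.1247467912970056e-05), np.float64(3.124746791295076e-05)])
ra 288 310 66 122 [ 58.   65.   75.  123.5 177. ]
263 48
rb 190 212 66 123 [58. 62. 69. 82. 98.]
165 48
(460, 360, 3) (460, 720, 3)
```

View pics/m3.png

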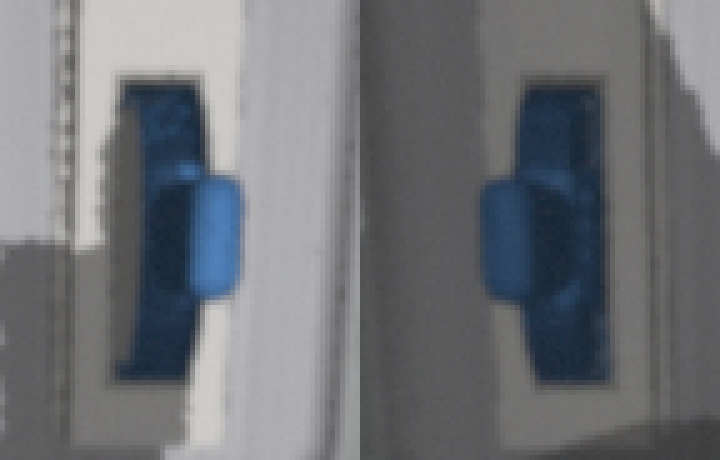

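The handle's top face spans px x 301–311.4, y 83.4–107.6 in 'ra', and x 189–199, y 83.4–107.9 in 'rb'. Next I triangulate it and grasp if it fits.

```bash
python3 - <<'E'
from h import *
A=load('ra');B=load('rb')
ca=(305.7,95.0);cb=(193.6,95.2)
X,e=tri([(A,ca),(B,cb)]);print('handle top',X,e)
for s,xs,ys in((A,(300.5,310.9),(82.9,107.1)),(B,(188.5,198.5),(82.9,107.4))):
    print(rect(s,[(x,y) for x in xs for y in ys],.112))
# block pocket outlines (z=.024): ra dark pocket
for s,o,p in((A,(263,48),[(120,75),(205,75)]),(B,(165,48),[(163,75),(245,75),(252,383),(170,383)])):
    print(onz(s,[(o[0]+x/5-.5,o[1]+y/5-.5) for x,y in p],.024).round(4).tolist())
# block yaw by white/grey long edge: top0 rect 73.35
E
```

```text
handle top [0.44833136 0.1900126  0.1098264 ] [np.float64(0.00020139538454704006), np.float64(0.0002013953845470069)]
[447.9 189.8   9.2  20.8 -14.1]
[448.6 190.1   8.9  21.1 -19.4]
[[0.4499, 0.2253, 0.024], [0.468, 0.2199, 0.024]]
[[0.4498, 0.2261, 0.024], [0.4673, 0.2209, 0.024], [0.4473, 0.1563, 0.024], [0.4288, 0.1619, 0.024]]
```

The handle top measures (0.448,0.190,0.110) and 9x21 mm, which matches the expected z of 0.112 and 10x22 mm. Grasp it.

```bash
python3 - <<'E'
from h import *
o=[180,0,73.1]
r.reach([.4483,.190,.35],o); r.servo_line([.4483,.190,.267],speed=.1)
print(r.sense()['contact_force'])
r.grab(25); q=r.sense();print(q['opening'],q['gripper_force'],q['contact_force'],q['tcp_pos'])
r.servo_line([.4483,.190,.33],speed=.06); q=r.sense();print(q['opening'],q['contact_force'],q['torque'],q['clock'])
r.wait(.2);s=snap('wrist','g1');snap('side','g1s')
I=cv2.imread('pics/g1.png'); J=cv2.imread('pics/g1s.png')[120:312,190:390]
cv2.imwrite('pics/m4.png',np.hstack([cv2.resize(I,(480,360)),cv2.resize(J,(320,360))]))
E
```

```text
[-0.01266164 -0.09630424  0.65979908]
0.010122199772027014 24.99895066022873 [ 0.19822054 -1.59426793  0.10578661] [0.44830195 0.19000423 0.26697701]
0.00988003312121243 [-0.10275405 -0.24240107  0.83491149] [ 0.01341729 -0.06609378  0.01257158] 10.85
```

View pics/m4.png

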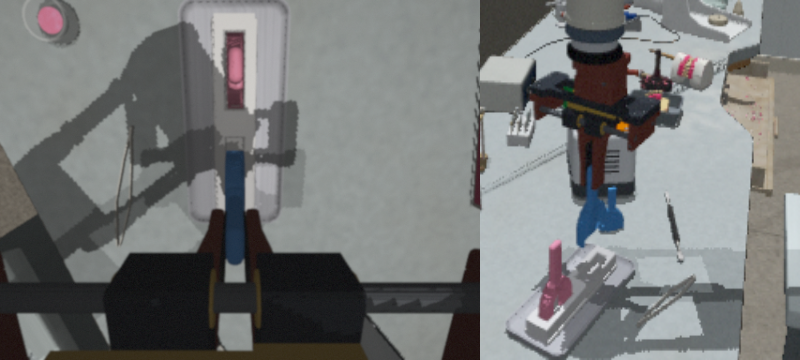

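The blue tray is held at an opening of 9.9 mm. It hangs edge-on between the fingers at (235,150–265), pink stays in the rack, and the side view shows the tray clear of its pocket. I now check the in-hand offset and tilt in the tool frame.

```bash
python3 - <<'E'
from h import *
s=load('g1');H,S,V=hsv(s);b=big((H>98)&(H<122)&(S>100)&(V>20))
ys,xs=np.where(b);print(ys.min(),ys.max())
a=np.radians(73.1);ex=np.array([np.cos(a),np.sin(a),0]);ey=np.array([np.sin(a),-np.cos(a),0]);p0=np.array([.4483,.190,.33])
for y in range(ys.min(),ys.max()+1,8):
    x=np.where(b[y])[0]; c,d=ray(s,[(x.min()-.5,y),((x.min()+x.max())/2,y),(x.max()+.5,y)])
    o=[]
    for xo in(.032,.011):
        k=(xo-(c-p0)@ex)/(d@ex); Q=c+d*k[:,None]; o.append(np.round([*((Q-p0)@ey*1000),Q[1,2]*1000],1).tolist())
    print(y,x.min(),x.max(),o)
E
```

```text
161 281
161 243 254 [[-5.5, -1.1, 3.4, 80.2], [-8.2, -1.7, 4.7, -21.4]]
169 241 259 [[-6.2, 0.1, 6.3, 106.3], [-9.2, -0.1, 9.0, 16.3]]
177 241 259 [[-5.6, 0.1, 5.8, 127.4], [-8.2, -0.0, 8.2, 46.6]]
185 241 259 [[-5.1, 0.1, 5.3, 144.7], [-7.5, -0.0, 7.5, 71.6]]
193 241 259 [[-4.6, 0.1, 4.9, 159.2], [-6.9, 0.0, 6.9, 92.6]]
201 241 259 [[-4.3, 0.1, 4.6, 171.6], [-6.3, 0.0, 6.4, 110.4]]
209 241 259 [[-3.9, 0.2, 4.3, 182.2], [-5.8, 0.1, 6.0, 125.7]]
217 241 259 [[-3.7, 0.2, 4.0, 191.4], [-5.4, 0.1, 5.6, 139.1]]
225 242 259 [[-3.0, 0.4, 3.8, 199.5], [-4.5, 0.4, 5.3, 150.8]]
233 240 259 [[-3.6, 0.0, 3.6, 206.7], [-5.3, -0.1, 5.0, 161.1]]
241 240 260 [[-3.3, 0.2, 3.7, 213.1], [-5.0, 0.1, 5.2, 170.3]]
249 240 260 [[-3.2, 0.2, 3.6, 218.8], [-4.7, 0.1, 5.0, 178.6]]
257 240 260 [[-3.0, 0.2, 3.4, 224.0], [-4.5, 0.2, 4.8, 186.1]]
265 240 260 [[-2.8, 0.2, 3.3, 228.7], [-4.2, 0.2, 4.6, 192.8]]
273 240 260 [[-2.7, 0.2, 3.1, 232.9], [-4.0, 0.2, 4.4, 199.0]]
281 249 252 [[-0.2, 0.4, 0.9, 236.8], [-0.4, 0.4, 1.1, 204.6]]
```

The in-hand offset is 0.1 mm with no tilt. Carry it to the slot and lower it in small steps, watching the force.

```bash
cat > low.py <<'E'
from h import *
import sys
def lower(x,y,yaw,z0,z1,lim=2.5,step=.003):
    r.wait(.2); f0=r.sense()['contact_force'];z=z0
    a=np.radians(yaw);M=np.array([[np.cos(a),np.sin(a),0],[np.sin(a),-np.cos(a),0],[0,0,1]])
    while z>z1+1e-6:
        z=max(z-step,z1); r.servo_line([x,y,z],[180,0,yaw],speed=.02); q=r.sense();f=M@(q['contact_force']-f0)
        print(round(z,4),f.round(2),round(q['tcp_pos'][2],4),round(q['clock'],1))
        if abs(f).max()>lim: print('STOP');break
E
python3 - <<'E'
from low import *
r.servo_line([.4483,.190,.44],speed=.15)
x,y,yaw=.5109,-.1016,112.2
r.reach([x,y,.44],[180,0,yaw]); r.servo_line([x,y,.392],[180,0,yaw],speed=.1); r.wait(.2)
snap('wrist','p1');snap('top','p1t');snap('side','p1s');print(r.sense()['tcp_pos'],r.sense()['orientation'])
lower(x,y,yaw,.392,.364,step=.004)
snap('wrist','p2')
I=[cv2.imread(f'pics/{n}.png') for n in('p1','p2')]
cv2.imwrite('pics/m5.png',np.hstack([cv2.resize(i[80:310,150:360],(400,438),interpolation=2) for i in I]))
E
```

```text
[ 0.51093211 -0.10164009  0.39246629] [1.79964574e+02 2.40466010e-02 1.12196546e+02]
0.388 [-0.82 -0.85  0.43] 0.3876 14.7
0.384 [-0.86 -0.68 -0.82] 0.3838 15.1
0.38 [-1.52 -1.04 -0.8 ] 0.3797 15.4
0.376 [-0.96 -0.56 -0.49] 0.3758 15.8
0.372 [-0.47  0.3   0.29] 0.3718 16.1
0.368 [-0.48 -0.58 -0.26] 0.3678 16.5
0.364 [ 0.1  -0.51  1.22] 0.364 16.8
```

View pics/m5.png

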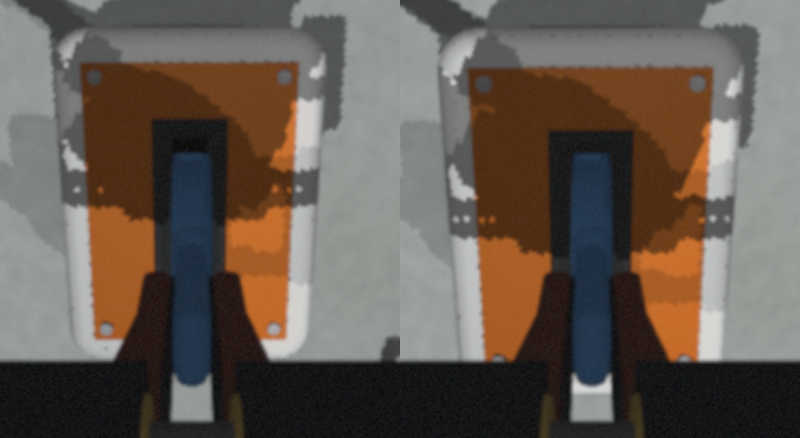

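The tray is centred in the collar (collar columns 152–227, blue 171–210), and at TCP z 0.364 its edge is already inside the slot with negligible force. Continue.

```bash
python3 - <<'E'
from low import *
lower(.5109,-.1016,112.2,.364,.306,lim=3.5,step=.005)
r.wait(.3);q=r.sense();print(q['contact_force'],q['opening'],q['gripper_force'],q['tcp_pos'],q['clock'])
snap('wrist','p3');snap('side','p3s')
I=cv2.imread('pics/p3.png')[80:310,150:360];J=cv2.imread('pics/p3s.png')[120:270,210:330]
cv2.imwrite('pics/m6.png',np.hstack([cv2.resize(I,(400,438)),cv2.resize(J,(350,438))]))
E
```

```text
0.359 [-0.58  0.44 -1.86] 0.3585 17.5
0.354 [ 0.2   0.54 -1.67] 0.3535 17.9
0.349 [ 0.59  0.68 -1.03] 0.3487 18.3
0.344 [ 0.19  1.71 -1.25] 0.3437 18.7
0.339 [ 0.5   0.83 -1.35] 0.3387 19.1
0.334 [-0.58  0.88 -1.16] 0.3337 19.5
0.329 [ 0.25  0.78 -1.08] 0.3287 19.9
0.324 [-0.47  1.72 -1.18] 0.3237 20.3
0.319 [-1.02  0.42 -1.25] 0.3187 20.7
0.314 [ 0.19 -0.2  -2.14] 0.3137 21.1
0.309 [-0.36  0.82 -1.47] 0.3087 21.5
0.306 [ 0.14  1.26 -2.23] 0.3058 21.8
[-1.13554355 -0.56351018 -0.41663435] 0.009961924493880179 24.998113811016083 [ 0.51090148 -0.10158068  0.30596798] 22.0833
```

View pics/m6.png

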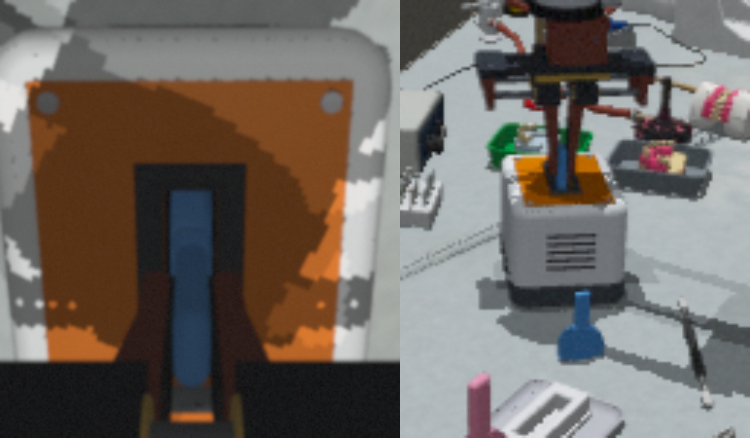

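The tray is lowered. In the wrist view the handle's top end stays at (190,385), as before the descent, so it has not slipped. The dish shoulder shows down in the slot at (190,190–250). The side view shows only the handle above the collar, with pink in the rack and both casts in their pans. Tray origin is at about 47 mm, within 16–57 mm, with forces under about 2.5 N.

```bash
python3 -c "
from h import *
print(r.hand_in())"
```

```text
the job is handed in; nothing more can be done
None
```

The blue cast was in the green pan, so I lowered the blue upper tray through the lamp slot and handed the job in still holding it by the handle, its dish hanging at about 47 mm in the chamber; the result of the judging was not shown.

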